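# Empty the offcut tray into the scrap box and shut it

## Task

Slide the open orange scrap box along its rails until it is fully home against the tipping stand, then tip the tray by its dowel handle so that all five wood offcuts tumble into the box. Lower the empty tray gently back down to level without letting it drop, then swing the box's green lid over and press down firmly on its yellow spot until it is fully shut. Leave the jar, the little plane and the gouge where they are.

Things in the scene. Friction and masses are not known exactly. Their poses are not given: they have to be found in the camera images.
- station: fixed level wooden base board, 200 (x) x 500 (y) x 12 mm, carrying all that moves; position and yaw vary. Origin: on the bench, below the middle of the tray's hinge line; the board spans y = -310 to +190 mm. Tray stand on its +y side (two cheeks 127 mm high, y = 12 to 178, outer faces x = +-93 mm), scrap box on its -y side. The points' axes are parallel to its own when their joints are 0
- box (a joint): how far the scrap box is slid out along its rails, m: 0 = fully home against the stand, up to 0.12 towards the station's -y; starts 0.06 to 0.11. Friction about 3 N; it cannot leave the rails. Orange open box, 160 (x) x 180 (y) x 90 mm outside, walls and floor 6 mm, rim 104 mm above the bench; when home its centre is 84 mm to the -y side of the station's origin
- box_in (a point): centre of the scrap box's inner floor, 20 mm above the bench; axes along the box. The inside is 148 (x) x 168 (y) x 84 mm deep
- box_push (a point): middle of the box's outer end wall (the -y end, paper label), on its outside face, 59 mm above the bench: push here towards the station's +y to slide the box home
- tray (a joint): tip angle of the tray, rad: 0 = level, at rest on its stand; 1.0 = fully tipped, at its stop. The hinge lies along the station's x; the +y end rises and the offcuts slide over the open -y lip into the box. About 0.5 kg; it falls back by itself when let go, so follow it down. Offcuts slide fully at about 0.9 or more
- tray_hinge (a point): middle of the tray's hinge line, 127 mm above the bench, above the station's origin; moves with the tray. In the level tray's frame the wooden tray spans x = -75 to +75 mm, y = -18 (open pouring lip) to +175 mm, grey floor top at z = 0, dark walls 40 mm high
- tray_handle (a point): middle of the tray's handle: a round dowel, 16 mm thick, along the station's x, 150 mm free between two uprights (6 mm thick, 30 mm wide). With the tray level it is 120 mm to the +y side of the hinge line and 110 mm above it (237 mm above the bench), so it swings on a 163 mm radius. Push it towards the station's -y to tip the tray
- lid (a joint): lid angle, rad: 0 = fully shut, 1.57 = upright; starts 1.35 to 1.75. The lid has a stiff hinge and stays where it is left (about 3 N at its free edge moves it)
- lid_hinge (a point): middle of the lid's hinge line, along the station's y, on the rim of the box's -x (robot) side, 104 mm above the bench. The green lid is 160 mm from hinge to free edge, 150 mm wide, 7 mm thick; when shut its top is 8 mm above the hinge line and a slot is left at the box's +y end, under the tray's lip
- lid_pad (a point): centre of a yellow spot, 36 mm wide, on the outer (upper when shut) face of the lid, 125 mm from the hinge; on the open lid it faces the robot. Its z axis points out of that face. Push here to close the lid and press down on it
- jar: bystander: amber glass jar with dark cap, 60 mm diameter, 85 mm high, upright; origin at the centre of its underside
- plane: bystander: small brass and wood finger plane, 90 x 34 x 41 mm; origin at the centre of its underside, long along its x
- gouge: bystander: gouge with a pale wooden handle, 200 mm long, lying on the bench along its x; origin under its middle
- offcut1: wooden offcut block, 30 x 24 x 24 mm, 12 to 30 g, loose on the tray's floor at the start; origin at the centre of its underside
- offcut2: wooden offcut block, 26 x 26 x 22 mm, 12 to 30 g, loose on the tray's floor at the start; origin at the centre of its underside
- offcut3: wooden offcut block, 32 x 24 x 25 mm, 12 to 30 g, loose on the tray's floor at the start; origin at the centre of its underside
- offcut4: wooden offcut block, 28 x 25 x 23 mm, 12 to 30 g, loose on the tray's floor at the start; origin at the centre of its underside
- offcut5: wooden offcut block, 34 x 24 x 24 mm, 12 to 30 g, loose on the tray's floor at the start; origin at the centre of its underside

How it is judged:
By the outcome, as a careful person would: the job done as asked, in the order asked, and still so for the second after the job is handed in, with the robot touching nothing.
It also fails if it takes over 72 s, if anything falls off the work surface, if the arm or the gripper's body presses on something with over 40 N, if the wrist force passes 120 N, or if a joint passes its speed limit or range.

## Robot

A 7-joint arm with a two-finger parallel gripper is mounted at the origin on the work surface. World frame = base frame: x ahead of the robot, y to its left, z up, the work surface at z = 0. Lengths are in m, angles in rad, forces in N, time in s.
With the tool pointing down it reaches from about 0.425 to 0.95 m from the base axis. Payload 4.7 kg.
Tool frame: the origin (TCP) lies between the finger pads; the fingertips stand 8 mm ahead of it and the grasp point (between the pads) lies 11 mm behind it; z points along the fingers, y is the line along which they close (so a half turn about z gives the same grasp; the last joint's range is limited). The gripper opens to 87 mm and grips with 3 to 60 N. Pads are 19 mm wide; open, the fingers measure 117 mm over their backs; the gripper's body (75 mm by 190 mm) begins 51 mm behind the grasp point.
Start: joints at [1.136, 0.469, -0.049, 1.532, 0.024, 1.141, -0.082], TCP at [0.267, -0.62, 0.231] pointing down, gripper open.
Joint ranges: [-2.59, 2.59], [-0.33, 1.99], [-1.39, 1.29], [0.1, 2.45], [-1.04, 4.18], [0.21, 1.99], [-2.66, 2.66]. Speed limits (rad/s): [2.57, 2.57, 3.14, 3.14, 3.14, 3.14, 3.14].

## Interface

Orientations are given as [roll, pitch, yaw] about the fixed x, y, z axes, in that order (R = Rz(yaw) Ry(pitch) Rx(roll)).
In Python, from workcell import robot gives the robot as it stands.
- The arm moves only by the tool servo_tool, never from a script. Its argument "commands" is text: rows parted by semicolons, each of 7 numbers parted by spaces: the shift along the tool's x, y, z in m, then the turn, a rotation vector about the tool's x, y, z in degrees, then the gripper's target within -1 to 1 (shut at 1, half-way at 0, fully open at -1). A call has 1 to 20 rows; each row shifts and turns the commanded pose from where the row before left it, along the tool's axes as they then stand; what a row does not reach is not made up. A row lasts 1/12 s, in which the tool goes at most 41.7 mm and 7.16 degrees, less where a joint would pass 70% of its speed; a pose out of reach is approached as far as the arm can. A call with a gripper value outside its range is refused whole. The fingers move at their own pace and stop on an object; "squeeze" is the grip in N (left out, the last holds). Time passes only in rows, so rows that do not move let the fingers close. It gives the time, the measured TCP pose, the force, the opening and the grip force at its end, in the units of the state.
- robot.get_state(): the state, without advancing time (a new reading comes with each control period).
- robot.capture(name): name is "scene" or "top" or "wrist"; returns a dict with "color" (480x640x3 uint8, red, green, blue), "intrinsics" (3x3 intrinsics, pixels), "distortion" ([k1, k2, p1, p2, k3] as OpenCV has them; the pictures are not rectified), "xyz" and "attitude" of the camera in the world; the wrist camera has in their place "tool_from_camera" (4x4, takes a point from camera to tool coordinates, whose origin is the TCP and whose axes are the flange's). Camera axes: x right, y down, z forward; pixel columns grow to the right and rows downward; lengths in m; the calibration is good to about 2 mm. A picture is of the moment at which its call begins: read the wrist's pose just before it. There is no depth.
- robot.job_done(): hands the job in; it is judged then, once.
The state is a dict: "clock": time; "joint_positions": joint angles; "dq": joint speeds; "effort": joint torques, N m; "eef_pos": TCP position; "orientation": TCP orientation; "force": force on the tool from outside, world axes, zero at the start; "wrist_torque": the same for the moment, N m; "finger_gap": finger opening in m; "gripper_force": force on a finger pad.
Only numpy, scipy, OpenCV 4.12 (cv2) and the standard library are available. Lean on these libraries where they do the work, as an engineer would, in place of code of your own. Each camera call takes 0.05 s, during which the arm holds its last target. There are 200 camera calls.

## Working session

There is one attempt and no reset: what is moved stays moved. The work goes in short steps, Python scripts to look and compute and a tool call to move; the robot and the scene stay as the last step left them, time stands still between calls to the robot, and variables do not carry over. Pictures are saved under pics/ and viewed, at most 10 in all, crops included, and the job is handed in when it is done.

Besides the shell and the picture viewer there is one more tool, called after "Request:" as a command line: name --argument value ..., lists and objects as JSON in quotes. servo_tool: Moves the arm, as the interface text tells. Its arguments: {"type":"object","properties":{"commands":{"type":"string"},"squeeze":{"type":"number"}},"required":["commands"]}

```bash
mkdir -p pics; python3 - <<'E'
from workcell import robot
import cv2,pickle
s=robot.get_state();print(s)
for n in("scene","top"):
    c=robot.capture(n);cv2.imwrite(f"pics/{n}0.png",c["color"][:,:,::-1]);pickle.dump(c,open(n+".pkl","wb"))
    print(n,c["intrinsics"],c["distortion"],c["xyz"],c["attitude"])
E
```

```text
{'clock': 0.0, 'joint_positions': array([ 1.13607254,  0.4694634 , -0.04859154,  1.53370361,  0.0240957 ,
        1.14097198, -0.08226914]), 'dq': array([ 7.34839047e-04,  8.98257626e-04,  1.04321419e-03, -1.01918697e-04,
       -1.50265810e-03, -3.17057565e-05,  7.56549742e-04]), 'effort': array([ 9.25309287e-04, -5.07984138e+01, -7.98074738e-02, -2.36157525e+01,
       -6.12215605e-02,  3.79415404e-02,  1.89266975e-04]), 'eef_pos': array([ 0.26625253, -0.61963466,  0.22948049]), 'orientation': array([-3.13963297e+00,  6.88113901e-05,  4.05881722e-01]), 'force': array([0.10705272, 0.39228992, 0.43709858]), 'wrist_torque': array([-0.00083637, -0.01036624,  0.01998517]), 'gripper_force': 0.0, 'finger_gap': 0.08735755779817975}
scene [[594.62937717   0.         321.02652491]
 [  0.         594.62937717 234.72260833]
 [  0.           0.           1.        ]] [-0.09412808  0.          0.          0.          0.        ] [1.06293466 0.76346601 0.91458817] [-2.25317236 -0.00762619  2.47490478]
top [[451.02538727   0.         318.70490859]
 [  0.         451.02538727 248.1731145 ]
 [  0.           0.           1.        ]] [0.03218217 0.         0.         0.         0.        ] [0.31376162 0.01747626 1.12750483] [-2.97549598  0.00392452 -1.56729385]
```

View pics/scene0.png

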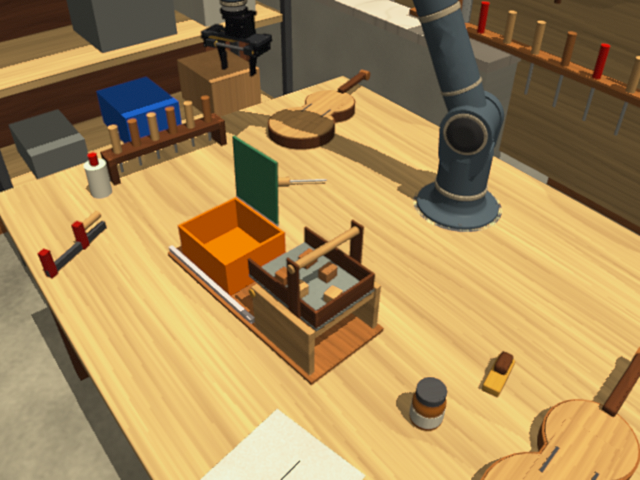

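View pics/top0.png

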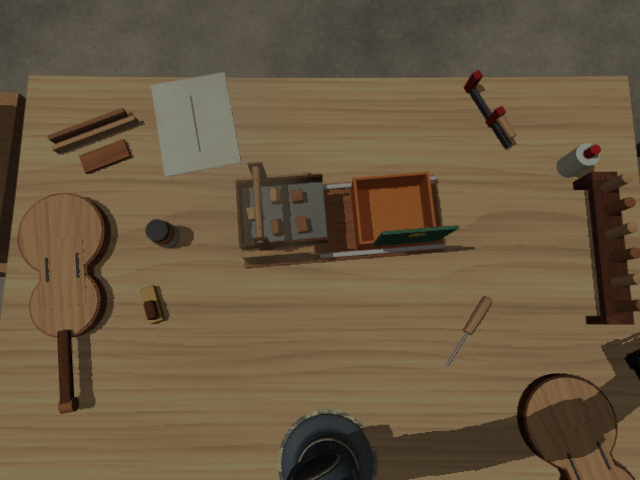

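The top view shows the tray at about (237-327, 177-250), the box rim at (353-438, 173-248), and the lid standing open on the robot side. The scene view agrees. I'll zoom in on both to get accurate corner pixels.

```bash
python3 - <<'E'
import cv2,numpy as np
a=cv2.imread("pics/top0.png")[150:275,225:485];b=cv2.imread("pics/scene0.png")[130:385,160:400]
cv2.imwrite("pics/ct.png",cv2.resize(a,None,fx=3,fy=3,interpolation=cv2.INTER_CUBIC))
cv2.imwrite("pics/cs.png",cv2.resize(b,None,fx=2.3,fy=2.3,interpolation=cv2.INTER_CUBIC))
E
```

```text
(no output)
```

View pics/ct.png

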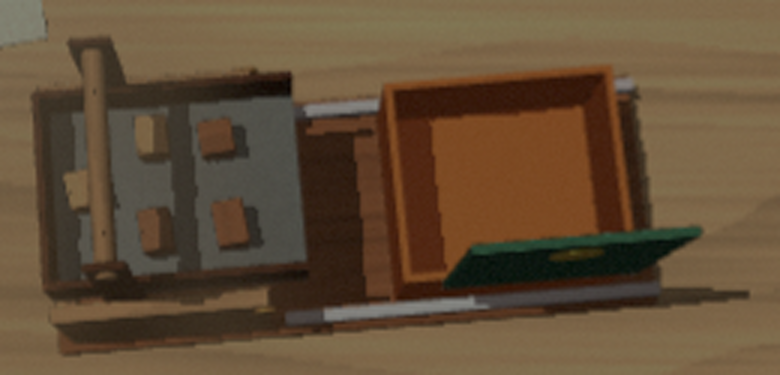

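View pics/cs.png

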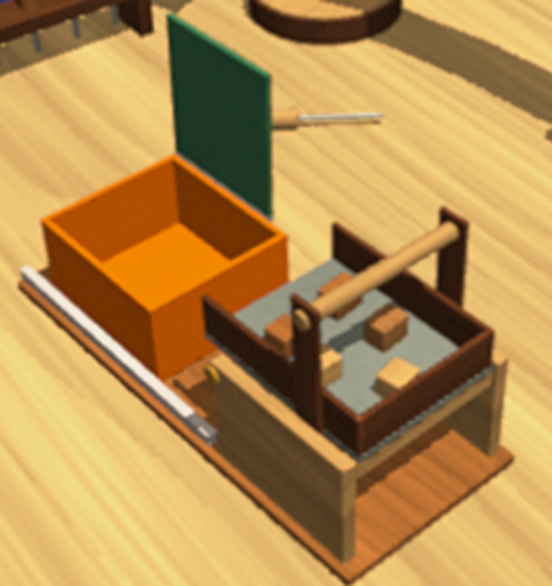

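The crops give clear corner pixels. I'll fit the station pose, slide and lid angle jointly to both views.

```bash
cat > fit.py <<'E'
import pickle,numpy as np,cv2
from scipy.optimize import least_squares
from scipy.spatial.transform import Rotation as Ro
def proj(c,P):
    R=Ro.from_euler("xyz",c["attitude"]).as_matrix();t=np.array(c["xyz"])
    rv=cv2.Rodrigues(R.T)[0]
    return cv2.projectPoints(np.float64(P),rv,-R.T@t,np.array(c["intrinsics"]),np.array(c["distortion"]))[0][:,0]
def w(p,P): # station to world
    c,s=np.cos(p[2]),np.sin(p[2]);P=np.float64(P)
    return np.c_[p[0]+c*P[:,0]-s*P[:,1],p[1]+s*P[:,0]+c*P[:,1],P[:,2]]
if __name__=="__main__":
    T=pickle.load(open("top.pkl","rb"));S=pickle.load(open("scene.pkl","rb"))
    def pts(p):
        q,l,yl=p[3:6];b=-.084-q
        rim=lambda sx,sy:[sx*.08,b+sy*.09,.104]
        lid=lambda sy:[-.08+.16*np.cos(l),b+yl+sy*.075,.104+.16*np.sin(l)]
        top=[rim(1,1),rim(1,-1),[.075,.175,.167],[.075,-.018,.167],[-.075,.175,.167],lid(1),lid(-1)]
        sc=[rim(1,-1),rim(-1,-1),rim(1,1),rim(-1,1),[.1,.19,.012],[-.1,.19,.012],[.093,.178,.127],lid(-1),lid(1),[.075,.175,.167],[-.075,.175,.167]]
        return w(p,top),w(p,sc)
    ut=np.array([(384,86),(610,68),(35,93),(291,76),(45,292),(475,243),(703,228)])/3+[225,150]
    us=np.array([(43,222),(175,157),(153,310),(287,238),(350,576),(512,456),(347,468),(170,15),(270,75),(360,413),(493,330)])/2.3+[160,130]
    def f(p):
        a,b=pts(p);return np.r_[(proj(T,a)-ut).ravel(),(proj(S,b)-us).ravel()]
    r=least_squares(f,[.5,0,0,.08,1.5,0],loss="soft_l1")
    print(r.x.round(4));print(f(r.x).reshape(-1,2).round(1).tolist())
    np.save("p.npy",r.x);p=r.x
    for n,P in dict(origin=[0,0,0],push=[0,-.174-p[3],.059],push_home=[0,-.174,.059],handle=[0,.12,.237],lidfree=[-.08+.16*np.cos(p[4]),-.084+p[5],.104+.16*np.sin(p[4])]).items(): print(n,w(p,[P])[0].round(3))
E
python3 fit.py
```

```text
[ 0.5665  0.0239  0.0875  0.0941  1.6146 -0.0162]
[[-0.6, -0.8], [0.1, -1.2], [-0.4, -0.4], [1.2, -1.8], [0.1, -0.1], [-1.0, 1.3], [-0.3, -0.1], [-0.2, -1.6], [0.4, -1.9], [0.2, 0.3], [1.6, -1.8], [-0.2, 0.1], [1.8, -2.4], [-0.8, 0.3], [-1.0, -1.1], [-0.6, -0.3], [0.0, 2.3], [1.4, -1.7]]
origin [0.566 0.024 0.   ]
push [ 0.59  -0.243  0.059]
push_home [ 0.582 -0.149  0.059]
handle [0.556 0.143 0.237]
lidfree [ 0.489 -0.084  0.264]
```

Request:
servo_tool --commands "0 0 0 0 0 6.1 1;0 0 0 0 0 6.1 1;0 0 0 0 0 6.05 1;0.0254 -0.0196 0 0 0 0 1;0.0254 -0.0196 0 0 0 0 1;0.0254 -0.0196 0 0 0 0 1;0.0254 -0.0196 0 0 0 0 1;0.0254 -0.0196 0 0 0 0 1;0.0254 -0.0196 0 0 0 0 1;0.0254 -0.0196 0 0 0 0 1;0.0254 -0.0196 0 0 0 0 1;0.0254 -0.0196 0 0 0 0 1;0.0254 -0.0196 0 0 0 0 1;0.0254 -0.0196 0 0 0 0 1;0.0254 -0.0196 0 0 0 0 1;0.0254 -0.0196 0 0 0 0 1;0.0254 -0.0196 0 0 0 0 1" --squeeze 10

```text
clock: 1.52
eef_pos: [0.5975, -0.3145, 0.2301]
orientation: [-3.141, 0.001, 0.087]
force: [-0.2, -0.4, -0.4]
finger_gap: 0.0006
gripper_force: 0.0
```

Request:
servo_tool --commands "0 0 0.0267 0 0 0 1;0 0 0.0267 0 0 0 1;0 0 0.0267 0 0 0 1;0 0 0.0267 0 0 0 1;0 0 0.0267 0 0 0 1;0 0 0.0267 0 0 0 1;0 0 0 0 0 0 1;0 0 0 0 0 0 1"

```text
clock: 2.18
eef_pos: [0.5957, -0.3153, 0.0688]
orientation: [-3.14, 0.003, 0.087]
force: [0.5, 0.0, 1.5]
finger_gap: 0.0004
gripper_force: 0.0
```

```bash
cat > st.py <<'E'
from workcell import robot
import numpy as np
p=np.load("p.npy");s=robot.get_state();d=np.array(s["eef_pos"][:2])-p[:2]
c,n=np.cos(p[2]),np.sin(p[2])
print("t",s["clock"],"station xyz",np.round([c*d[0]+n*d[1],-n*d[0]+c*d[1],s["eef_pos"][2]],4),"rpy",np.round(s["orientation"],3),"F",np.round(s["force"],1),"gap",round(s["finger_gap"],4),"grip",round(s["gripper_force"],1))
E
python3 st.py
```

```text
t 2.1833 station xyz [-0.0005 -0.3404  0.0688] rpy [-3.14e+00  3.00e-03  8.70e-02] F [0.5 0.  1.5] gap 0.0004 grip 0.0
```

Request:
servo_tool --commands "0 -0.012 0 0 0 0 1;0 -0.012 0 0 0 0 1;0 -0.012 0 0 0 0 1;0 -0.012 0 0 0 0 1;0 -0.01 0 0 0 0 1;0 -0.01 0 0 0 0 1;0 -0.01 0 0 0 0 1;0 -0.01 0 0 0 0 1;0 -0.01 0 0 0 0 1;0 -0.01 0 0 0 0 1;0 -0.01 0 0 0 0 1;0 -0.008 0 0 0 0 1;0 -0.006 0 0 0 0 1;0 -0.005 0 0 0 0 1"

```text
clock: 3.35
eef_pos: [0.5849, -0.1783, 0.0703]
orientation: [-3.141, -0.0, 0.088]
force: [1.2, -3.7, 3.1]
finger_gap: 0.0004
gripper_force: 1.9
```

Request:
servo_tool --commands "0 -0.003 0 0 0 0 1;0 -0.003 0 0 0 0 1;0 -0.003 0 0 0 0 1;0 -0.002 0 0 0 0 1;0 -0.002 0 0 0 0 1"

```text
clock: 3.77
eef_pos: [0.5838, -0.1664, 0.0703]
orientation: [3.141, -0.0, 0.087]
force: [2.8, -3.5, 1.9]
finger_gap: 0.0004
gripper_force: 1.7
```

```bash
python3 st.py
```

```text
t 3.7667 station xyz [ 0.0007 -0.1911  0.0703] rpy [ 3.141 -0.     0.087] F [ 2.8 -3.5  1.9] gap 0.0004 grip 1.7
```

Request:
servo_tool --commands "0 -0.002 0 0 0 0 1;0 -0.002 0 0 0 0 1;0 -0.002 0 0 0 0 1;0 0 0 0 0 0 1"

```text
clock: 4.1
eef_pos: [0.5834, -0.1616, 0.0704]
orientation: [3.14, -0.001, 0.087]
force: [4.1, -3.7, 1.2]
finger_gap: 0.0002
gripper_force: 2.7
```

Request:
servo_tool --commands "0 -0.002 0 0 0 0 1;0 -0.002 0 0 0 0 1;0 0 0 0 0 0 1"

```text
clock: 4.35
eef_pos: [0.5834, -0.1615, 0.0705]
orientation: [3.135, -0.002, 0.084]
force: [4.7, -11.3, -1.1]
finger_gap: 0.0001
gripper_force: 5.7
```

Request:
servo_tool --commands "0 -0.003 0 0 0 0 1;0 0 0 0 0 0 1;0 0.01 0 0 0 0 1;0 0.017 0 0 0 0 1;0 0.017 0 0 0 0 1;0 0 -0.03 0 0 0 1;0 0 -0.03 0 0 0 1;0 0 -0.03 0 0 0 0;0 0 -0.03 0 0 0 0;0 0 -0.03 0 0 0 0;0 0 -0.03 0 0 0 0;0 0 -0.03 0 0 0 0;0 0 -0.03 0 0 0 0;0 0 -0.03 0 0 0 0"

```text
clock: 5.52
eef_pos: [0.5849, -0.1953, 0.3404]
orientation: [-3.138, 0.004, 0.089]
force: [0.3, 0.4, -0.7]
finger_gap: 0.0387
gripper_force: 0.0
```

Request:
servo_tool --commands "0 -0.028 0 0 0 0 0;0 -0.028 0 0 0 0 0;0 -0.028 0 0 0 0 0;0 -0.028 0 0 0 0 0;0 -0.028 0 0 0 0 0;0 -0.028 0 0 0 0 0;0 -0.028 0 0 0 0 0;0 -0.028 0 0 0 0 0;0 -0.028 0 0 0 0 0;0 -0.028 0 0 0 0 0;0 -0.028 0 0 0 0 0;0 -0.020 0 0 0 0 0;0 -0.013 0 0 0 0 0;0 0 0 0 0 0 0"

```text
clock: 6.68
eef_pos: [0.5545, 0.1465, 0.3393]
orientation: [-3.14, 0.004, 0.094]
force: [-0.3, -0.1, 0.1]
finger_gap: 0.0433
gripper_force: 0.0
```

```bash
python3 st.py; python3 - <<'E'
from workcell import robot
import cv2,numpy as np,pickle
from fit import *
a=robot.capture("wrist")["color"][:,:,::-1];t=robot.capture("top");c=np.ascontiguousarray(t["color"][:,:,::-1])
p=np.load("p.npy")
for u in proj(t,w(p,[[.08,.006,.104],[.08,-.174,.104],[-.07,.12,.237],[.07,.12,.237],[-.08,-.174,.104]])): cv2.circle(c,tuple(int(v) for v in np.round(u)),1,(0,255,255),-1)
c=cv2.resize(c[130:280,220:460],(480,300),interpolation=cv2.INTER_CUBIC)
a=cv2.resize(a,(320,240));o=np.zeros((300,800,3),np.uint8);o[:,:480]=c;o[:240,480:]=a
cv2.imwrite("pics/h1.png",o)
E
```

```text
t 6.6833 station xyz [-0.0012  0.1232  0.3393] rpy [-3.14   0.004  0.094] F [-0.3 -0.1  0.1] gap 0.0433 grip 0.0
```

View pics/h1.png

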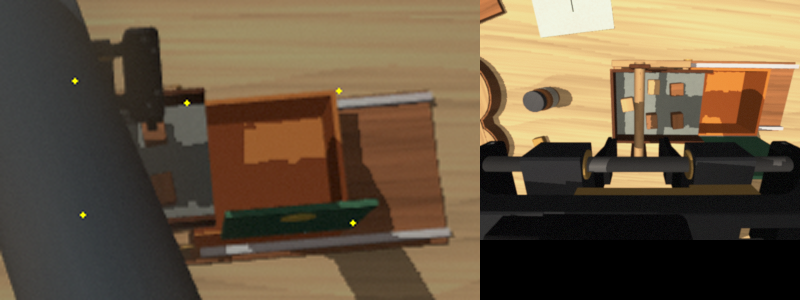

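The box now sits at the predicted home position, and the dowel at (638, 110) is centred between the fingers. Next I'll descend and grip it lightly.

Request:
servo_tool --commands "0 0.002 0.023 0 0 0 0;0 0 0.023 0 0 0 0;0 0 0.023 0 0 0 0;0 0 0.023 0 0 0 0;0 0 0.021 0 0 0 0;0 0 0 0 0 0 0;0 0 0 0 0 0 1;0 0 0 0 0 0 1;0 0 0 0 0 0 1;0 0 0 0 0 0 1;0 0 0 0 0 0 1;0 0 0 0 0 0 1" --squeeze 8

```text
clock: 7.78
eef_pos: [0.5575, 0.1446, 0.2293]
orientation: [-3.136, -0.004, 0.09]
force: [-0.6, 6.8, 2.2]
finger_gap: 0.015
gripper_force: 8.0
```

```bash
python3 st.py; python3 - <<'E'
import numpy as np
a=np.r_[np.linspace(0,1,21)]
ph=np.arctan2(.11,.12)+a;R=.1628
Y=R*np.cos(ph);Z=R*np.sin(ph)
for i in range(20): print(round(a[i+1],2),"dy_tool %.4f dz_tool %.4f"%(-(Y[i+1]-Y[i])*-1,-(Z[i+1]-Z[i])))
E
```

```text
t 7.7833 station xyz [0.0016 0.121  0.2293] rpy [-3.136 -0.004  0.09 ] F [-0.6  6.8  2.2] gap 0.015 grip 8.0
0.05 dy_tool -0.0056 dz_tool -0.0059
0.1 dy_tool -0.0059 dz_tool -0.0056
0.15 dy_tool -0.0062 dz_tool -0.0053
0.2 dy_tool -0.0065 dz_tool -0.0050
0.25 dy_tool -0.0067 dz_tool -0.0046
0.3 dy_tool -0.0069 dz_tool -0.0043
0.35 dy_tool -0.0071 dz_tool -0.0039
0.4 dy_tool -0.0073 dz_tool -0.0036
0.45 dy_tool -0.0075 dz_tool -0.0032
0.5 dy_tool -0.0076 dz_tool -0.0028
0.55 dy_tool -0.0078 dz_tool -0.0024
0.6 dy_tool -0.0079 dz_tool -0.0020
0.65 dy_tool -0.0080 dz_tool -0.0016
0.7 dy_tool -0.0080 dz_tool -0.0012
0.75 dy_tool -0.0081 dz_tool -0.0008
0.8 dy_tool -0.0081 dz_tool -0.0004
0.85 dy_tool -0.0081 dz_tool -0.0000
0.9 dy_tool -0.0081 dz_tool 0.0004
0.95 dy_tool -0.0081 dz_tool 0.0008
1.0 dy_tool -0.0081 dz_tool 0.0012
```

Request:
servo_tool --commands "0 0.0056 -0.0059 0 0 0 1;0 0.0059 -0.0056 0 0 0 1;0 0.0062 -0.0053 0 0 0 1;0 0.0065 -0.0050 0 0 0 1;0 0.0067 -0.0046 0 0 0 1;0 0.0069 -0.0043 0 0 0 1;0 0.0071 -0.0039 0 0 0 1;0 0.0073 -0.0036 0 0 0 1;0 0.0075 -0.0032 0 0 0 1;0 0.0076 -0.0028 0 0 0 1"

```text
clock: 8.62
eef_pos: [0.5634, 0.0772, 0.2745]
orientation: [-3.137, -0.005, 0.091]
force: [-0.8, 5.7, 5.2]
finger_gap: 0.0153
gripper_force: 8.0
```

```bash
python3 st.py
```

```text
t 8.6167 station xyz [0.0016 0.0534 0.2745] rpy [-3.137 -0.005  0.091] F [-0.8  5.7  5.2] gap 0.0153 grip 8.0
```

Request:
servo_tool --commands "0 0.0078 -0.0024 0 0 0 1;0 0.0079 -0.0020 0 0 0 1;0 0.0080 -0.0016 0 0 0 1;0 0.0080 -0.0012 0 0 0 1;0 0.0081 -0.0008 0 0 0 1;0 0.0081 -0.0004 0 0 0 1;0 0.0081 0 0 0 0 1;0 0.0081 0.0004 0 0 0 1;0 0.0081 0.0008 0 0 0 1;0 0.0070 0.0010 0 0 0 1;0 0 0 0 0 0 1;0 0 0 0 0 0 1;0 0 0 0 0 0 1;0 0 0 0 0 0 1;0 0 0 0 0 0 1;0 0 0 0 0 0 1"

```text
clock: 9.95
eef_pos: [0.5695, -0.0024, 0.278]
orientation: [-3.137, -0.0, 0.09]
force: [1.1, 8.0, 4.4]
finger_gap: 0.0155
gripper_force: 8.0
```

```bash
python3 st.py; python3 - <<'E'
from workcell import robot
import cv2,numpy as np
a=robot.capture("wrist")["color"];t=robot.capture("scene")["color"]
o=np.hstack([cv2.resize(t[100:400,150:420],(405,450)),cv2.resize(a,(395,296),interpolation=cv2.INTER_AREA)[:450] if 0 else np.pad(cv2.resize(a,(395,296)),((0,154),(0,0),(0,0)))])
cv2.imwrite("pics/tip.png",o[:,:,::-1])
E
```

```text
t 9.95 station xyz [ 0.0008 -0.0264  0.278 ] rpy [-3.137 -0.     0.09 ] F [1.1 8.  4.4] gap 0.0155 grip 8.0
```

View pics/tip.png

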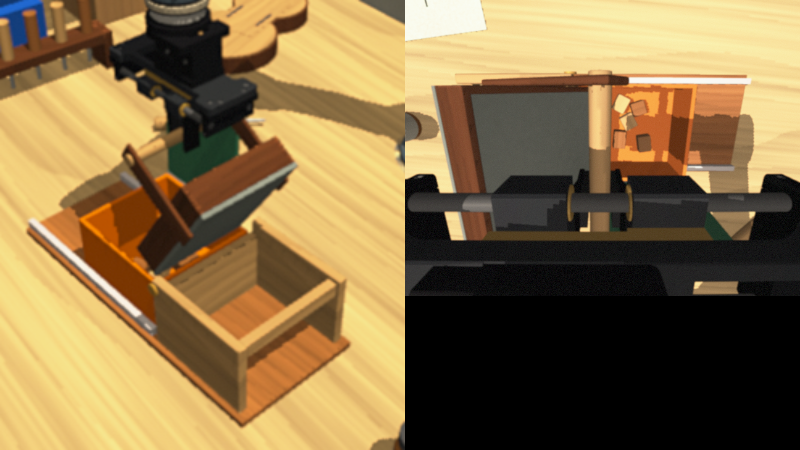

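The tray floor is bare and the offcuts are in the box at about (630, 120). I'll reverse along the arc to lower the tray gently.

Request:
servo_tool --commands "0 -0.0070 -0.0010 0 0 0 1;0 -0.0081 -0.0008 0 0 0 1;0 -0.0081 -0.0004 0 0 0 1;0 -0.0081 0 0 0 0 1;0 -0.0081 0.0004 0 0 0 1;0 -0.0081 0.0008 0 0 0 1;0 -0.0080 0.0012 0 0 0 1;0 -0.0080 0.0016 0 0 0 1;0 -0.0079 0.0020 0 0 0 1;0 -0.0078 0.0024 0 0 0 1;0 -0.0076 0.0028 0 0 0 1;0 -0.0075 0.0032 0 0 0 1;0 -0.0073 0.0036 0 0 0 1;0 -0.0071 0.0039 0 0 0 1;0 -0.0069 0.0043 0 0 0 1;0 -0.0067 0.0046 0 0 0 1;0 -0.0065 0.0050 0 0 0 1"

```text
clock: 11.47
eef_pos: [0.558, 0.1234, 0.2434]
orientation: [3.141, 0.001, 0.087]
force: [-0.9, 0.8, -1.0]
finger_gap: 0.0159
gripper_force: 8.0
```

Request:
servo_tool --commands "0 -0.0031 0.0026 0 0 0 1;0 -0.0031 0.0027 0 0 0 1;0 -0.0030 0.0028 0 0 0 1;0 -0.0029 0.0028 0 0 0 1;0 -0.0028 0.0029 0 0 0 1;0 -0.0014 0.0015 0 0 0 1;0 -0.0014 0.0015 0 0 0 1;0 0 0 0 0 0 1;0 0 0 0 0 0 1;0 0 0 0 0 0 1"

```text
clock: 12.3
eef_pos: [0.5566, 0.1405, 0.2274]
orientation: [-3.141, 0.001, 0.087]
force: [-3.3, 2.9, -0.3]
finger_gap: 0.0152
gripper_force: 8.0
```

```bash
python3 st.py
```

```text
t 12.3 station xyz [0.0003 0.1171 0.2274] rpy [-3.141e+00  1.000e-03  8.700e-02] F [-3.3  2.9 -0.3] gap 0.0152 grip 8.0
```

Request:
servo_tool --commands "0 -0.0015 0.001 0 0 0 1;0 -0.0015 0.001 0 0 0 1;0 0 0 0 0 0 1;0 0 0 0 0 0 1"

```text
clock: 12.63
eef_pos: [0.5564, 0.1429, 0.2249]
orientation: [3.141, 0.001, 0.087]
force: [-3.7, 0.4, -2.9]
finger_gap: 0.0153
gripper_force: 8.1
```

Request:
servo_tool --commands "0 -0.0015 0.001 0 0 0 1;0 -0.0015 0.001 0 0 0 1;0 0 0 0 0 0 1;0 0 0 0 0 0 1"

```text
clock: 12.97
eef_pos: [0.5563, 0.1449, 0.2229]
orientation: [3.14, 0.001, 0.086]
force: [-3.3, -3.9, -2.3]
finger_gap: 0.0153
gripper_force: 8.1
```

Request:
servo_tool --commands "0 0 0 0 0 0 0;0 0 0 0 0 0 0;0 0 0 0 0 0 0;0 0 0 0 0 0 0;0 0 0 0 0 0 0;0 0 -0.015 0 0 0 0;0 0 -0.025 0 0 0 0;0 0 -0.025 0 0 0 0;0 0 -0.025 0 0 0 0;0 0 -0.023 0 0 0 0;0 0 0 0 0 0 0"

```text
clock: 13.88
eef_pos: [0.5589, 0.1478, 0.3421]
orientation: [-3.139, -0.011, 0.088]
force: [0.1, 0.5, 0.6]
finger_gap: 0.0435
gripper_force: 0.0
```

Request:
servo_tool --commands "-0.0114 0.019 0 0 0 0 1;-0.0114 0.019 0 0 0 0 1;-0.0114 0.019 0 0 0 0 1;-0.0114 0.019 0 0 0 0 1;-0.0114 0.019 0 0 0 0 1;-0.0114 0.019 0 0 0 0 1;-0.0114 0.019 0 0 0 0 1;-0.0114 0.019 0 0 0 0 1;-0.0114 0.019 0 0 0 0 1;-0.0114 0.019 0 0 0 0 1;-0.0114 0.019 0 0 0 0 1;-0.0114 0.019 0 0 0 0 1;0 0 0 0 0 0 1"

```text
clock: 14.97
eef_pos: [0.4382, -0.0969, 0.3363]
orientation: [3.14, 0.0, 0.08]
force: [0.0, -0.6, -0.6]
finger_gap: 0.0
gripper_force: 0.0
```

```bash
python3 st.py; python3 - <<'E'
from workcell import robot
import cv2,numpy as np
a=robot.capture("wrist")["color"];t=robot.capture("scene")["color"]
o=np.hstack([cv2.resize(t[100:400,150:420],(405,450)),np.pad(cv2.resize(a,(395,296)),((0,154),(0,0),(0,0)))])
cv2.imwrite("pics/lid.png",o[:,:,::-1])
E
```

```text
t 14.9667 station xyz [-0.1383 -0.1091  0.3363] rpy [3.14 0.   0.08] F [ 0.  -0.6 -0.6] gap 0.0 grip 0.0
```

View pics/lid.png

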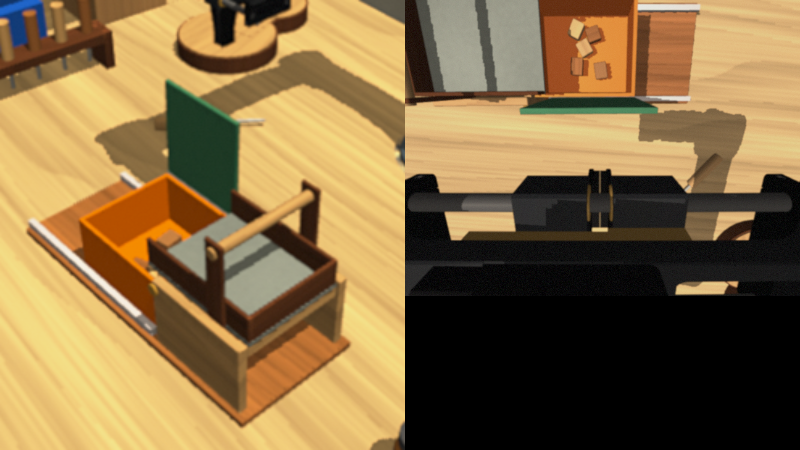

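All five offcuts lie in the box, the tray is level and the box is home. Now I'll plan the lid closing path.

```bash
python3 - <<'E'
import numpy as np
a=np.linspace(1.6,0,33)
X=-.08+.125*np.cos(a)-.008*np.sin(a)-.011*np.sin(a)
Z=.104+.125*np.sin(a)+.008*np.cos(a)+.008
print(X[0],Z[0],X[-1],Z[-1])
print(";".join("%.4f 0 %.4f 0 0 0 1"%(X[i+1]-X[i],-(Z[i+1]-Z[i])) for i in range(32)))
E
```

```text
-0.10264183874544971 0.23671310420177782 0.045 0.12
0.0062 0 -0.0004 0 0 0 1;0.0063 0 -0.0001 0 0 0 1;0.0063 0 0.0002 0 0 0 1;0.0063 0 0.0005 0 0 0 1;0.0063 0 0.0008 0 0 0 1;0.0063 0 0.0011 0 0 0 1;0.0063 0 0.0014 0 0 0 1;0.0062 0 0.0017 0 0 0 1;0.0061 0 0.0020 0 0 0 1;0.0060 0 0.0023 0 0 0 1;0.0059 0 0.0026 0 0 0 1;0.0058 0 0.0029 0 0 0 1;0.0057 0 0.0032 0 0 0 1;0.0056 0 0.0034 0 0 0 1;0.0054 0 0.0037 0 0 0 1;0.0052 0 0.0039 0 0 0 1;0.0051 0 0.0042 0 0 0 1;0.0049 0 0.0044 0 0 0 1;0.0046 0 0.0046 0 0 0 1;0.0044 0 0.0048 0 0 0 1;0.0042 0 0.0050 0 0 0 1;0.0040 0 0.0052 0 0 0 1;0.0037 0 0.0054 0 0 0 1;0.0034 0 0.0055 0 0 0 1;0.0032 0 0.0057 0 0 0 1;0.0029 0 0.0058 0 0 0 1;0.0026 0 0.0059 0 0 0 1;0.0023 0 0.0060 0 0 0 1;0.0020 0 0.0061 0 0 0 1;0.0017 0 0.0062 0 0 0 1;0.0014 0 0.0062 0 0 0 1;0.0011 0 0.0062 0 0 0 1
```

Request:
servo_tool --commands "0 -0.004 0.018 0 0 0 1;0 0 0.018 0 0 0 1;0 0 0.018 0 0 0 1;0 0 0.018 0 0 0 1;0 0 0.018 0 0 0 1;0 0 0.009 0 0 0 1;0 0 0 0 0 0 1;0 0 0 0 0 0 1"

```text
clock: 15.73
eef_pos: [0.4401, -0.088, 0.2375]
orientation: [-3.141, -0.0, 0.089]
force: [-0.5, 0.3, -0.0]
finger_gap: 0.0004
gripper_force: 0.0
```

```bash
python3 st.py
```

```text
t 15.7333 station xyz [-0.1357 -0.1004  0.2375] rpy [-3.141 -0.     0.089] F [-0.5  0.3 -0. ] gap 0.0004 grip 0.0
```

Request:
servo_tool --commands "0.008 0 0 0 0 0 1;0.008 0 0 0 0 0 1;0.008 0 0 0 0 0 1;0.009 0 0 0 0 0 1;0.0062 0 -0.0004 0 0 0 1;0.0063 0 -0.0001 0 0 0 1;0.0063 0 0.0002 0 0 0 1;0.0063 0 0.0005 0 0 0 1;0.0063 0 0.0008 0 0 0 1;0.0063 0 0.0011 0 0 0 1;0.0063 0 0.0014 0 0 0 1;0.0062 0 0.0017 0 0 0 1"

```text
clock: 16.73
eef_pos: [0.5234, -0.0814, 0.2322]
orientation: [3.141, -0.001, 0.087]
force: [-2.6, -0.3, 3.1]
finger_gap: 0.0003
gripper_force: 1.4
```

Request:
servo_tool --commands "0.0061 0 0.0020 0 0 0 1;0.0060 0 0.0023 0 0 0 1;0.0059 0 0.0026 0 0 0 1;0.0058 0 0.0029 0 0 0 1;0.0057 0 0.0032 0 0 0 1;0.0056 0 0.0034 0 0 0 1;0.0054 0 0.0037 0 0 0 1;0.0052 0 0.0039 0 0 0 1"

```text
clock: 17.4
eef_pos: [0.5687, -0.0774, 0.2078]
orientation: [3.141, -0.0, 0.087]
force: [0.2, -1.8, 2.7]
finger_gap: 0.0003
gripper_force: 1.3
```

```bash
python3 st.py
```

```text
t 17.4 station xyz [-0.0066 -0.1011  0.2078] rpy [ 3.141 -0.     0.087] F [ 0.2 -1.8  2.7] gap 0.0003 grip 1.3
```

Request:
servo_tool --commands "0.0051 0 0.0042 0 0 0 1;0.0049 0 0.0044 0 0 0 1;0.0046 0 0.0046 0 0 0 1;0.0044 0 0.0048 0 0 0 1;0.0042 0 0.0050 0 0 0 1;0.0040 0 0.0052 0 0 0 1;0.0037 0 0.0054 0 0 0 1;0.0034 0 0.0055 0 0 0 1;0.0032 0 0.0057 0 0 0 1;0.0029 0 0.0058 0 0 0 1;0.0026 0 0.0059 0 0 0 1;0.0023 0 0.0060 0 0 0 1;0.0020 0 0.0061 0 0 0 1;0.0017 0 0.0062 0 0 0 1"

```text
clock: 18.57
eef_pos: [0.6172, -0.0731, 0.1328]
orientation: [3.142, -0.0, 0.087]
force: [-0.7, -1.1, 1.8]
finger_gap: 0.0007
gripper_force: 1.0
```

Request:
servo_tool --commands "0.0014 0 0.004 0 0 0 1;0.0011 0 0.003 0 0 0 1;0 0 0.002 0 0 0 1;0 0 0.002 0 0 0 1;0 0 0 0 0 0 1"

```text
clock: 18.98
eef_pos: [0.6198, -0.0729, 0.1223]
orientation: [3.142, -0.001, 0.087]
force: [-0.4, -0.2, 0.6]
finger_gap: 0.0005
gripper_force: 0.0
```

```bash
python3 st.py
```

```text
t 18.9833 station xyz [ 0.0447 -0.101   0.1223] rpy [ 3.142e+00 -1.000e-03  8.700e-02] F [-0.4 -0.2  0.6] gap 0.0005 grip 0.0
```

Request:
servo_tool --commands "0 0 0.002 0 0 0 1;0 0 0.002 0 0 0 1;0 0 0.002 0 0 0 1;0 0 0 0 0 0 1"

```text
clock: 19.32
eef_pos: [0.6201, -0.0729, 0.1201]
orientation: [3.141, -0.002, 0.087]
force: [-6.4, 0.5, 19.8]
finger_gap: 0.0005
gripper_force: 9.7
```

Request:
servo_tool --commands "0 0 0.001 0 0 0 1;0 0 0.001 0 0 0 1;0 0 0 0 0 0 1"

```text
clock: 19.57
eef_pos: [0.6202, -0.0729, 0.1199]
orientation: [3.141, -0.003, 0.087]
force: [-11.3, 1.3, 28.9]
finger_gap: 0.0004
gripper_force: 14.3
```

Request:
servo_tool --commands "0 0 0.0005 0 0 0 1;0 0 0 0 0 0 1;0 0 0 0 0 0 1"

```text
clock: 19.82
eef_pos: [0.6202, -0.0729, 0.1198]
orientation: [3.141, -0.003, 0.087]
force: [-10.7, 0.8, 30.7]
finger_gap: 0.0009
gripper_force: 15.4
```

Request:
servo_tool --commands "0 0 -0.005 0 0 0 1;0 0 -0.01 0 0 0 1;0 0 -0.02 0 0 0 1;0 0 -0.03 0 0 0 1;0 0 -0.03 0 0 0 1;0 0 -0.03 0 0 0 1;0 0 -0.03 0 0 0 1;0 0 -0.03 0 0 0 1;0 0.03 0 0 0 0 1;0 0.03 0 0 0 0 1;0 0.03 0 0 0 0 1;0 0.03 0 0 0 0 1;0 0.03 0 0 0 0 1;0 0 0 0 0 0 1;0 0 0 0 0 0 1"

```text
clock: 21.07
eef_pos: [0.6318, -0.2251, 0.2982]
orientation: [3.141, 0.001, 0.083]
force: [0.6, 1.1, 0.5]
finger_gap: 0.0004
gripper_force: 0.0
```

```bash
python3 st.py; python3 - <<'E'
from workcell import robot
import cv2,numpy as np
a=robot.capture("top")["color"];t=robot.capture("scene")["color"]
o=np.hstack([cv2.resize(t[100:400,150:420],(405,450)),np.pad(cv2.resize(a[130:370,130:500],(395,256)),((0,194),(0,0),(0,0)))])
cv2.imwrite("pics/end.png",o[:,:,::-1])
E
```

```text
t 21.0667 station xyz [ 0.0434 -0.2537  0.2982] rpy [3.141e+00 1.000e-03 8.300e-02] F [0.6 1.1 0.5] gap 0.0004 grip 0.0
```

View pics/end.png

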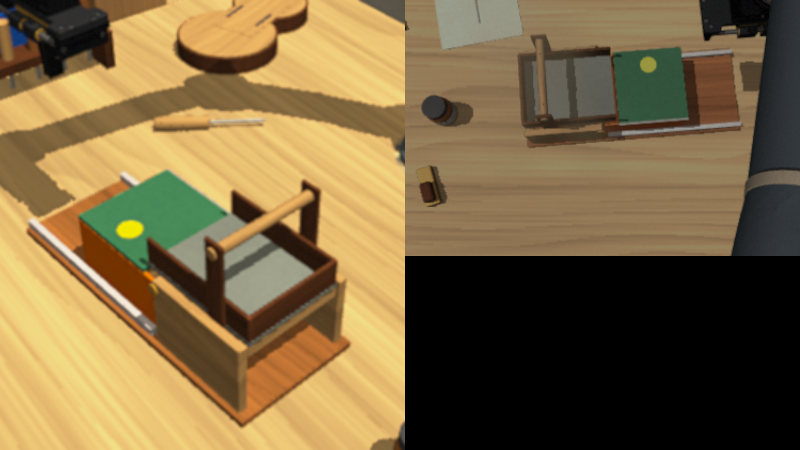

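The lid is shut flat, with the fingertip stopping at 112 mm as expected. The tray is level and empty, the box is still home, and the bystanders haven't moved. I'll hand it in.

```bash
python3 -c "
from workcell import robot
print(robot.job_done())"
```

```text
the job is handed in; nothing more can be done
None
```

The job is handed in at about 21 s: the box is home, all five offcuts are in it, the tray was lowered gently back to level, and the lid was pressed fully shut with about 31 N; the jar, plane and gouge were not touched.

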